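# Load the drum grater's chute and hold the pusher down

## Robot

A 7-joint arm with a two-finger parallel gripper is mounted at the origin on the work surface. World frame = base frame: x ahead of the robot, y to its left, z up, the work surface at z = 0. Lengths are in m, angles in rad, forces in N, time in s.
With the tool pointing down it reaches from about 0.4 to 0.75 m from the base axis. Payload 19.5 kg.
Tool frame: the origin (TCP) lies at the very end of the fingers, on their centre line; the grasp point (between the pads) lies r.pinch_z behind it (r.pinch_z is the distance from the TCP to the grasp point, in m); z points along the fingers, y is the line along which they close (so a half turn about z gives the same grasp; the last joint's range is limited). The gripper opens to 85 mm and grips with 20 to 120 N. Pads are 22 mm wide; open, the fingers measure 114 mm over their backs; the gripper's body (76 mm by 85 mm) begins 54 mm behind the grasp point. The pads swing forward as they close: fully open they stand 13 mm farther back than shut.
Start: joints at [1.29, 0.707, -0.028, 1.485, 0.022, 0.951, -0.075], TCP at [0.136, -0.559, 0.231] pointing down, gripper open.
Joint ranges: [-2.71, 2.71], [-0.32, 2.16], [-1.57, 1.52], [0, 2.45], [-1.46, 4.6], [0, 2.02], [-2.83, 2.83]. Speed limits (rad/s): [1.89, 1.89, 2.57, 2.57, 3.01, 3.01, 3.01].

## Interface

Orientations are given as a unit quaternion [w, x, y, z].
In Python, from rig import r gives the robot as it stands.
- The arm moves only by the tool servo_tool, never from a script. Its arguments are lists of equal length, an entry for each row: "turn": the turn, a rotation vector about the tool's x, y, z as a fraction of full scale, a list of three; "linear": the shift along the tool's x, y, z as a fraction of full scale, a list of three; "grip": the closure, from 0 (fully open) to 1 (shut). A call has exactly 5 rows; each row is the pose to reach, as a shift and turn from the pose commanded when the call began, along the tool's axes at that moment; what a row does not reach only later rows make up. Full scale, the value 1, is 500 mm for a shift and 2 rad for a turn. A row lasts 1/10 s, in which the tool goes at most 50 mm and 8.59 degrees, less where a joint would pass 70% of its speed; a pose out of reach is approached as far as the arm can. A call with a number of a shift or a turn outside -1 to 1 is refused whole. A call with a gripper value outside its range is refused whole. The fingers move at their own pace and stop on an object; the grip force is fixed at half the most. Time passes only in rows, so rows that repeat a pose let the fingers close, or fill a call up. It gives the time, the measured TCP pose, the force, the opening and the grip force at its end, in the units of the state.
- r.state(): the state, without advancing time (a new reading comes with each control period).
- r.capture(name): name is "side" or "top" or "wrist"; returns (picture, depth): 400x640x3 uint8, blue, green, red; 400x640 float32, m along the optical axis (not along the pixel's ray), 0 where there is no reading.
- r.get_calibration(name): a dict with "fx", "fy", "cx", "cy" (pixels), "R" (3x3) and "t" (3): a world point X has camera coordinates R X + t; the wrist camera has in their place "T_tool_cam" (4x4, takes a point from camera to tool coordinates, whose origin is the TCP and whose axes are the flange's). Camera axes: x right, y down, z forward; pixel columns grow to the right and rows downward; lengths in m; the calibration is good to about 2 mm. A picture is of the moment at which its call begins: read the wrist's pose just before it. get_calibration takes no time and is no camera call.
- r.sign_off(): hands the job in; it is judged then, once.
The state is a dict: "t": time; "qpos": joint angles; "joint_velocities": joint speeds; "effort": joint torques, N m; "ee_pos": TCP position; "tool_rot": TCP orientation; "contact_force": force on the tool from outside, world axes, zero at the start; "ft_torque": the same for the moment, N m; "grip_width": finger opening in m; "finger_force": force on a finger pad.
Only numpy, scipy, OpenCV 4.12 (cv2) and the standard library are available. Lean on these libraries where they do the work, as an engineer would, in place of code of your own. Each camera call takes 0.05 s, during which the arm holds its last target. There are 200 camera calls.

## Task

We are about to grate carrots: two peeled pieces already lie side by side in the feed chute of the drum grater. Lay the third piece, from the board, lengthwise in the groove on top of them and let go of it, then pass the grater's pusher foot first down the chute and press the carrots with it, firmly but gently, against the drum. Finish while you are still holding the pusher and pressing, so that I can turn the crank, and leave the other things on the table where they are.

Things in the scene. Friction and masses are not known exactly. Their poses are not given: they have to be found in the camera images.
- grater: White hand-cranked drum grater on a suction foot, stuck to the table: 200 mm high, foot 116 mm across, drum shell 84 mm across (axis 105 mm up), feed chute upright on top of it. Origin: centre of the foot on the table; z up, x along the steel drum: open drum end and bowl to -x, crank hanging down at x = +44 to +98 mm. The chute is centred over the origin.
- chute_mouth (a point): Centre of the chute's opening, level with its top; axes as grater. Opening 60 mm (x) by 40 mm (y), walls 3.5 mm, lip outside them 83 x 63 mm over all. The straight chute goes 60 mm down to the drum's rounded top. The two lower pieces have their centres 53 mm below this point at y = +-11 mm; a piece in the groove between them has its centre 39 mm, its top 30 mm below.
- carrot_left: Peeled carrot piece lying in the chute along its length, on the +y side: round-ended rod 18 mm thick, 50 mm long, 14 g. Origin at its centre, x along the rod.
- carrot_right: The same kind of piece lying in the chute on the -y side.
- carrot_loose: The third piece, same shape (18 mm thick, 50 mm long), lying on the bamboo board. Origin at its centre, 9 mm above the board's top; x along the rod. Fingers holding it across its thickness do not fit into the chute: let it go with the fingertips just above the lip; it drops into the groove.
- board: Bamboo chopping board 160 x 110 x 14 mm, fixed to the table. Origin: centre of its underside; x along the 160 mm side, z up. Its top is 14 mm above the table.
- pusher: The grater's white plastic pusher, 90 g, standing on its foot on the table. Origin: centre of the foot's underside; z up. Plunger 56 (x) by 36 mm (y): 2 mm of play on each side in the chute; lowest 4 mm stepped in to 53 x 33 mm; stop flange 72 x 50 mm at z = 50 to 55 mm; on top a grey grip rib 46 mm (x) by 20 mm (y), z = 55 to 87 mm, to be gripped across the 20 mm. Fits the chute either way round.
- bowl: Glass bowl 144 mm across, 55 mm high, in front of the grater's open drum end, to catch the gratings. Leave alone. Origin: centre of the underside.
- spare_drum: Spare steel grating drum standing on end, 66 mm across, 85 mm high. Leave alone. Origin: centre of the underside.
- mug_a: Matte blue mug, 82 mm across, 92 mm high, in the row at the back. Leave alone. Origin: centre of the underside.
- mug_b: The other mug, same.
- coaster: Round aluminium coaster, 94 mm across, 5 mm thick. Leave alone. Origin: centre of the underside.
- spoon: Bamboo serving spoon, 250 mm long, lying along its x. Leave alone.
- jar: Small glass jar with screw-top lid, 62 mm across, 78 mm high. Leave alone. Origin: centre of the underside.

How it is judged:
By the outcome, as a careful person would: the job done as asked, in the order asked, and still so for the second after the job is handed in, while the arm keeps its last pose, push and grip.
It also fails if it takes over 58 s, if anything falls off the work surface, if the arm or the gripper's body presses on something with over 40 N, if the wrist force passes 120 N, or if a joint passes its speed limit or range.

## Working session

There is one attempt and no reset: what is moved stays moved. The work goes in short steps, Python scripts to look and compute and a tool call to move; the robot and the scene stay as the last step left them, time stands still between calls to the robot, and variables do not carry over. Pictures are saved under pics/ and viewed, at most 10 in all, crops included, and the job is handed in when it is done.

Besides the shell and the picture viewer there is one more tool, called after "Emit:" by a JSON object that holds its "api" and its "payload", one argument or row to a line. servo_tool: Moves the arm, as the interface text tells. Shift numbers are shares of 500 mm and turn numbers shares of 2 rad, none past 1 either way. Its arguments: {"type":"object","properties":{"turn":{"type":"array"},"linear":{"type":"array"},"grip":{"type":"array"}},"required":["turn","linear","grip"]}

```bash
mkdir -p pics; ls; python3 - <<'E'
from rig import r
import cv2,numpy as np
s=r.state();print(s['t'],s['ee_pos'],s['tool_rot'],s['grip_width'],r.pinch_z)
for n in ('top','side'):
    p,d=r.capture(n);cv2.imwrite(f'pics/{n}0.png',p);np.save(f'pics/{n}0.npy',d);c=r.get_calibration(n);print(n,{k:np.round(v,3).tolist() for k,v in c.items()}, 'cam pos',(-np.array(c['R']).T@c['t']).round(3))
print(np.round(r.get_calibration('wrist')['T_tool_cam'],3).tolist())
E
```

```text
pics
0.0 [ 0.1359309  -0.55842296  0.23083095] [-5.43850484e-04  9.92882196e-01  1.19099289e-01 -9.29915727e-05] 0.08525395343339377 0.0187
top {'fx': 414.781, 'fy': 414.781, 'cx': 320.131, 'cy': 203.038, 'R': [[-0.011, -1.0, -0.017], [-0.988, 0.014, -0.153], [0.154, 0.015, -0.988]], 't': [0.008, 0.587, 1.118]} cam pos [ 0.409 -0.017  1.194]
side {'fx': 442.335, 'fy': 442.335, 'cx': 321.87, 'cy': 199.712, 'R': [[-0.943, -0.332, 0.013], [-0.257, 0.703, -0.663], [0.211, -0.629, -0.748]], 't': [0.519, 0.232, 1.327]} cam pos [0.269 0.844 1.14 ]
[[0.001, -0.946, -0.324, 0.084], [1.0, 0.0, 0.001, -0.0], [-0.001, -0.324, 0.946, -0.142], [0.0, 0.0, 0.0, 1.0]]
```

View pics/top0.png

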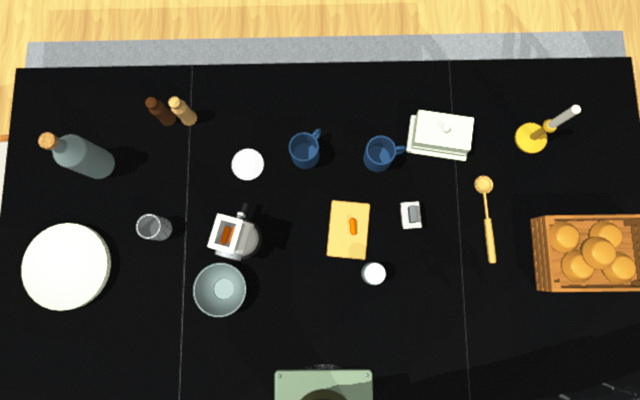

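View pics/side0.png

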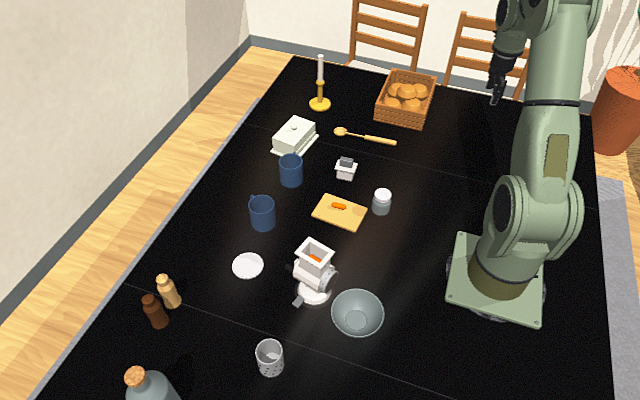

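The top view shows the pusher at about (411,215), the loose carrot at (352,227), the chute at (226,233) with two carrots in it, and the crank at (242,212). The side view agrees: the pusher is at (346,168), the carrot at (339,206) and the chute at (315,250). Next I measure coarsely by masks.

```bash
cat > h.py <<'E'
from rig import r
import cv2,numpy as np
from scipy.spatial.transform import Rotation as Ro
def Rq(q): return Ro.from_quat([q[1],q[2],q[3],q[0]]).as_matrix()
def cam(n,s=None):
    c=r.get_calibration(n);K=np.array([[c['fx'],0,c['cx']],[0,c['fy'],c['cy']],[0,0,1]])
    if n=='wrist':
        T=np.eye(4);T[:3,:3]=Rq(s['tool_rot']);T[:3,3]=s['ee_pos'];T=T@np.array(c['T_tool_cam'])
        return K,T[:3,:3],T[:3,3]
    R=np.array(c['R']);return K,R.T,-R.T@np.array(c['t'])
def onplane(C,uv,z):
    K,R,o=C;uv=np.atleast_2d(uv).astype(float)
    d=(R@np.linalg.inv(K)@np.c_[uv,np.ones(len(uv))].T).T
    return o+d*((z-o[2])/d[:,2])[:,None]
def blobs(m,amin=30):
    n,l,st,ce=cv2.connectedComponentsWithStats(m.astype(np.uint8))
    return [(l==i) for i in range(1,n) if st[i,4]>=amin]
def rect(C,m,z):
    cs,_=cv2.findContours(m.astype(np.uint8),cv2.RETR_EXTERNAL,cv2.CHAIN_APPROX_NONE)
    c=max(cs,key=len)[:,0,:]
    P=onplane(C,c,z)[:,:2]
    (cx,cy),(w,h),a=cv2.minAreaRect((P*1000).astype(np.float32))
    if w<h: w,h,a=h,w,a+90
    return np.round([cx,cy,w,h,(a+90)%180-90],1)   # mm, deg: long-axis direction
def toolmove(s,p,yaw):
    """needed shift (fraction) in tool axes and turn about tool z (fraction) so that tool x points to yaw (world, deg), tool z down"""
    R=Rq(s['tool_rot']);c,n=np.cos(np.radians(yaw)),np.sin(np.radians(yaw))
    G=np.array([[c,n,0],[n,-c,0],[0,0,-1]])
    return np.round(R.T@(np.array(p)-s['ee_pos'])/.5,4), np.round(Ro.from_matrix(R.T@G).as_rotvec()/2,4)
E
python3 - <<'E'
from h import *
p=cv2.imread('pics/top0.png');C=cam('top');hsv=cv2.cvtColor(p,cv2.COLOR_BGR2HSV)
H,S,V=cv2.split(hsv)
org=(H<15)&(S>180)&(V>120);roi=np.zeros_like(org);roi[180:290,190:440]=1
for b in blobs(org&roi,15): 
    u=np.argwhere(b).mean(0)[::-1]; print('org',u,rect(C,b,.02),rect(C,b,.15))
wh=(S<60)&(V>150)&roi
for b in blobs(wh,60):
    u=np.argwhere(b).mean(0)[::-1]; print('wh',u,b.sum(),rect(C,b,.055),rect(C,b,.2))
v=cv2.resize(p[180:300,190:440],None,fx=3.2,fy=3.2,interpolation=cv2.INTER_CUBIC);cv2.imwrite('pics/topc.png',v)
E
```

```text
org [225.32038835 234.63106796] [504.3 272.1  50.7  16.8 -15.6] [493.7 240.1  45.1  15.  -15.6]
wh [409.82195122 214.78780488] 410 [ 550.  -247.3   73.3   51.4    4.6] [ 532.  -218.    63.9   44.9    4.6]
wh [232.14077253 236.64806867] 1165 [502.  242.  129.8 122.5 -15.7] [490.1 209.1 113.3 106.9 -15.7]
wh [223.99646226 278.11792453] 848 [389.1 275.7 139.1  69.6  89.4] [391.5 238.5 121.4  60.8  89.4]
wh [374.2265625  273.40364583] 384 [ 391.4 -143.4   57.3   56.8   61.8] [ 393.6 -127.3   50.    49.6   61.8]
```

View pics/topc.png

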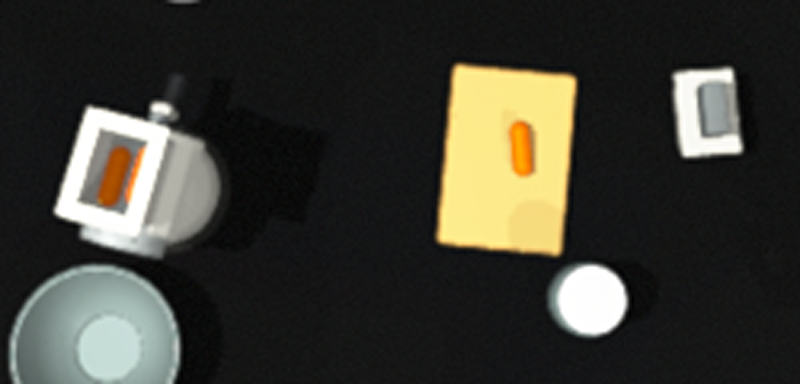

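The crop shows the lip centred near (226,233), yawed about -16°, the loose carrot at (353,226) and the pusher at (410,215). I'll fly over the pusher first, then look at the carrot and the chute from close by.

```bash
python3 - <<'E'
from h import *
C=cam('top');s=r.state()
print('carrot',onplane(C,[353.1,226.3],.025),'lip',onplane(C,[225.5,233.3],.2))
p=[.545,-.247,.17]
print('pusher',toolmove(s,p,4.6))
E
```

```text
carrot [[ 0.52263402 -0.09109507  0.025     ]] lip [[0.4925983  0.22739901 0.2       ]]
pusher (array([ 0.9422, -0.4116,  0.1222]), array([-0.0005,  0.    ,  0.0793]))
```

Emit:
{"api": "servo_tool", "payload": {
  "turn": [
    [0, 0, 0.02],
    [0, 0, 0.04],
    [0, 0, 0.06],
    [0, 0, 0.08],
    [0, 0, 0.08]
  ],
  "linear": [
    [0.09, -0.04, 0],
    [0.18, -0.08, 0],
    [0.27, -0.12, 0],
    [0.36, -0.16, 0],
    [0.45, -0.2, 0]
  ],
  "grip": [0, 0, 0, 0, 0]
}}

```text
t: 0.6
ee_pos: [0.3323, -0.4067, 0.2312]
tool_rot: [-0.0, 0.999, 0.039, -0.0]
contact_force: [0.8, -0.0, -0.2]
grip_width: 0.0854
finger_force: 0.0
```

```bash
python3 - <<'E'
from h import *
s=r.state();print(s['t'],s['ee_pos'],toolmove(s,[.545,-.247,.17],4.6),toolmove(s,[.52,-.093,.15],13))
E
```

```text
0.6 [ 0.33227967 -0.40674561  0.23117433] (array([ 0.4488, -0.2857,  0.1224]), array([-0.0002,  0.0001, -0.0016])) (array([ 0.4227, -0.5967,  0.1625]), array([-0.0002,  0.0001, -0.0749]))
```

Emit:
{"api": "servo_tool", "payload": {
  "turn": [
    [0, 0, 0],
    [0, 0, 0],
    [0, 0, 0],
    [0, 0, 0],
    [0, 0, 0]
  ],
  "linear": [
    [0.08, -0.05, 0],
    [0.16, -0.1, 0],
    [0.24, -0.15, 0.03],
    [0.32, -0.2, 0.06],
    [0.4, -0.25, 0.08]
  ],
  "grip": [0, 0, 0, 0, 0]
}}

```text
t: 1.1
ee_pos: [0.5216, -0.2663, 0.1902]
tool_rot: [-0.0, 0.999, 0.039, -0.001]
contact_force: [0.3, -1.8, 0.6]
grip_width: 0.0857
finger_force: 0.0
```

```bash
python3 - <<'E'
from h import *
s=r.state();print(s['t'],s['ee_pos']);p,d=r.capture('wrist');cv2.imwrite('pics/w1.png',p)
C=cam('wrist',s);H,S,V=cv2.split(cv2.cvtColor(p,cv2.COLOR_BGR2HSV))
for b in blobs((S<70)&(V>70),500):
    u=np.argwhere(b).mean(0)[::-1]; print(u.round(),b.sum(),rect(C,b,.055),rect(C,b,.087))
E
```

```text
1.1 [ 0.5216164  -0.26630579  0.19019396]
[300. 141.] 6037 [ 553.  -246.1   76.8   52.9    3.5] [ 559.1 -247.6   67.9   46.8    3.5]
[177. 282.] 3260 [ 405.2 -140.1  108.8   52.8  -34.5] [ 428.3 -153.9   96.2   46.7  -34.5]
[452. 293.] 888 [ 422.9 -399.4   82.8   18.4   31.7] [ 444.  -383.2   73.2   16.3   31.7]
```

View pics/w1.png

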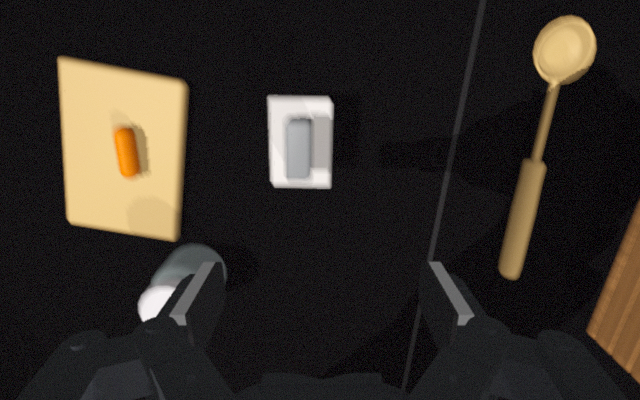

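The wrist view shows the pusher at (300,141), the carrot at (127,152) and the jar at (180,290). I measure the carrot from this view, with hue thresholds widened.

```bash
python3 - <<'E'
from h import *
s=r.state();p=cv2.imread('pics/w1.png')
C=cam('wrist',s);H,S,V=cv2.split(cv2.cvtColor(p,cv2.COLOR_BGR2HSV));print(cv2.cvtColor(p,cv2.COLOR_BGR2HSV)[152,127])
for b in blobs((H<=16)&(S>200)&(V>120),200):
    u=np.argwhere(b).mean(0)[::-1]; print(u.round(),b.sum(),rect(C,b,.023))
# grip rib: grey region inside
for b in blobs((S<70)&(V>90)&(V<185)&(np.arange(640)[None]>260)&(np.arange(640)[None]<340)&(np.arange(400)[:,None]<200),200):
    print('rib',np.argwhere(b).mean(0)[::-1].round(),b.sum(),rect(C,b,.087))
t=[.520,-.093,.12];print(toolmove(s,t,10))
E
```

```text
[ 16 239 226]
[131. 150.] 454 [531.2 -81.9  44.1  16.6  10.3]
rib [306. 144.] 3085 [ 565.  -240.2   67.    46.2    3.9]
(array([ 0.0142, -0.3323,  0.1386]), array([-0.0025, -0.0007, -0.0441]))
```

Emit:
{"api": "servo_tool", "payload": {
  "turn": [
    [0, 0, -0.01],
    [0, 0, -0.02],
    [0, 0, -0.03],
    [0, 0, -0.04],
    [0, 0, -0.04]
  ],
  "linear": [
    [0, -0.09, 0.02],
    [0, -0.18, 0.05],
    [0, -0.26, 0.08],
    [0, -0.34, 0.11],
    [0, -0.34, 0.12]
  ],
  "grip": [0, 0, 0, 0, 0]
}}

```text
t: 1.65
ee_pos: [0.5065, -0.0931, 0.1301]
tool_rot: [-0.002, 0.997, 0.083, -0.001]
contact_force: [-0.4, -1.9, 0.9]
grip_width: 0.0854
finger_force: 0.0
```

```bash
cat > car.py <<'E'
from h import *
s=r.state();p,d=r.capture('wrist');cv2.imwrite('pics/w%d.png'%(s['t']*10),p)
C=cam('wrist',s);H,S,V=cv2.split(cv2.cvtColor(p,cv2.COLOR_BGR2HSV))
print(s['t'],s['ee_pos'],s['tool_rot'])
for b in blobs((H<=17)&(S>185)&(V>80),200):
    u=np.argwhere(b).mean(0)[::-1]; print(u.round(),b.sum(),rect(C,b,.023))
E
python3 car.py; ls pics
```

```text
1.65 [ 0.50653614 -0.09310248  0.13007936] [-1.54617386e-03  9.96567962e-01  8.27583741e-02 -9.78497367e-04]
[321. 167.] 808 [523.6 -88.4  49.4  17.    3.6]
side0.npy
side0.png
top0.npy
top0.png
topc.png
w1.png
w16.png
```

View pics/w16.png

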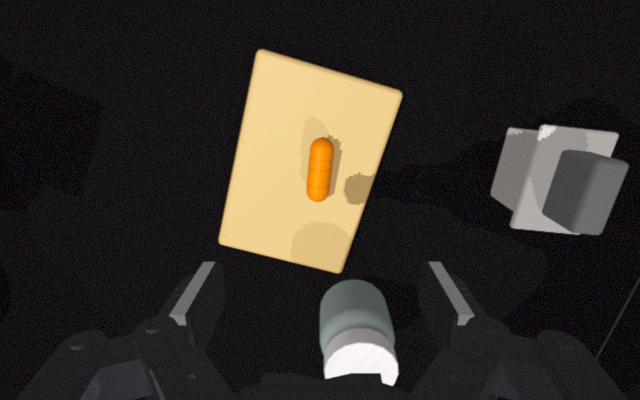

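The carrot is at (320,170), from (322,138) to (317,202), and the jar at (358,330) is clear of it. I refine the axis with a wider mask.

```bash
python3 - <<'E'
from h import *
s=r.state();p=cv2.imread('pics/w16.png');C=cam('wrist',s);H,S,V=cv2.split(cv2.cvtColor(p,cv2.COLOR_BGR2HSV))
for b in blobs((H<=25)&(S>185)&(V>120),200):
    uv=np.argwhere(b)[:,::-1];P=onplane(C,uv,.023)[:,:2]*1000;w,v=np.linalg.eigh(np.cov(P.T))
    print(len(uv),P.mean(0),rect(C,b,.023),np.degrees(np.arctan(v[1,1]/v[0,1])),np.sqrt(w))
t=[.5236,-.0884,.020]
print(toolmove(s,t,4.5))
E
```

```text
1331 [524.51673788 -91.54982291] [523.8 -91.6  49.3  17.    3.4] 3.4980846081760233 [ 4.71674514 13.30010605]
(array([ 0.0364, -0.0094,  0.2199]), array([-0.0007,  0.001 ,  0.042 ]))
```

Emit:
{"api": "servo_tool", "payload": {
  "turn": [
    [0, 0, 0.05],
    [0, 0, 0.05],
    [0, 0, 0.05],
    [0, 0, 0.05],
    [0, 0, 0.05]
  ],
  "linear": [
    [0.036, -0.003, 0.03],
    [0.036, -0.003, 0.08],
    [0.036, -0.003, 0.13],
    [0.036, -0.003, 0.17],
    [0.036, -0.003, 0.18]
  ],
  "grip": [0, 0, 0, 0, 0]
}}

```text
t: 2.2
ee_pos: [0.524, -0.0951, 0.0398]
tool_rot: [-0.0, 1.0, 0.029, -0.001]
contact_force: [0.7, -0.2, 0.8]
grip_width: 0.0856
finger_force: 0.0
```

```bash
python3 - <<'E'
from h import *
s=r.state();print(s['t'],s['ee_pos'],toolmove(s,[.524,-.0915,.018],3.5))
E
```

```text
2.2 [ 0.52395225 -0.09506785  0.03977158] (array([ 0.0006, -0.0071,  0.0435]), array([-0.0001,  0.0011, -0.0018]))
```

Emit:
{"api": "servo_tool", "payload": {
  "turn": [
    [0, 0.001, 0],
    [0, 0.001, 0],
    [0, 0.001, 0],
    [0, 0.001, 0],
    [0, 0.001, 0]
  ],
  "linear": [
    [0, -0.007, 0.02],
    [0, -0.007, 0.036],
    [0, -0.007, 0.043],
    [0, -0.007, 0.043],
    [0, -0.007, 0.043]
  ],
  "grip": [0, 0, 0, 0.6, 0.9]
}}

```text
t: 2.7
ee_pos: [0.5246, -0.0907, 0.0202]
tool_rot: [-0.0, 1.0, 0.029, 0.001]
contact_force: [-0.6, -0.1, -0.2]
grip_width: 0.0596
finger_force: 0.0
```

Emit:
{"api": "servo_tool", "payload": {
  "turn": [
    [0, 0, 0],
    [0, 0, 0],
    [0, 0, 0],
    [0, 0, 0],
    [0, 0, 0]
  ],
  "linear": [
    [0, 0, 0],
    [0, 0, 0],
    [0, 0, 0],
    [0, 0, 0],
    [0, 0, 0]
  ],
  "grip": [1, 1, 1, 1, 1]
}}

```text
t: 3.2
ee_pos: [0.5246, -0.0906, 0.0202]
tool_rot: [-0.0, 1.0, 0.029, 0.001]
contact_force: [-1.0, 0.1, 6.0]
grip_width: 0.0157
finger_force: 58.5
```

The opening of 15.7 mm (less than 18) with an upward push of 6 N suggests the tips grip above the carrot's axis. I'll regrip slightly lower.

Emit:
{"api": "servo_tool", "payload": {
  "turn": [
    [0, 0, 0],
    [0, 0, 0],
    [0, 0, 0],
    [0, 0, 0],
    [0, 0, 0]
  ],
  "linear": [
    [0, 0, 0],
    [0, 0, 0],
    [0, 0, 0.004],
    [0, 0, 0.008],
    [0, 0, 0.008]
  ],
  "grip": [0.6, 0.6, 0.6, 0.6, 0.6]
}}

```text
t: 3.7
ee_pos: [0.5243, -0.0906, 0.0155]
tool_rot: [-0.0, 1.0, 0.029, 0.001]
contact_force: [-0.1, -0.1, 0.4]
grip_width: 0.0339
finger_force: 0.0
```

Emit:
{"api": "servo_tool", "payload": {
  "turn": [
    [0, 0, 0],
    [0, 0, 0],
    [0, 0, 0],
    [0, 0, 0],
    [0, 0, 0]
  ],
  "linear": [
    [0, 0, 0],
    [0, 0, 0],
    [0, 0, 0],
    [0, 0, 0],
    [0, 0, 0]
  ],
  "grip": [0.8, 0.9, 1, 1, 1]
}}

```text
t: 4.2
ee_pos: [0.5244, -0.0906, 0.0159]
tool_rot: [-0.0, 1.0, 0.029, 0.001]
contact_force: [-1.0, 0.1, 6.1]
grip_width: 0.0154
finger_force: 58.8
```

Emit:
{"api": "servo_tool", "payload": {
  "turn": [
    [0, 0, 0],
    [0, 0, 0],
    [0, 0, 0],
    [0, 0, 0],
    [0, 0, 0]
  ],
  "linear": [
    [0, 0, -0.02],
    [0, 0, -0.06],
    [0, 0, -0.12],
    [0, 0, -0.2],
    [0, 0, -0.28]
  ],
  "grip": [1, 1, 1, 1, 1]
}}

```text
t: 4.7
ee_pos: [0.5239, -0.0906, 0.1578]
tool_rot: [-0.0, 1.0, 0.029, 0.001]
contact_force: [0.7, -0.3, -1.2]
grip_width: 0.0155
finger_force: 58.8
```

```bash
python3 - <<'E'
from h import *
s=r.state();p,d=r.capture('wrist');cv2.imwrite('pics/w5.png',p);print(s['t'],s['ee_pos'],s['grip_width'],s['finger_force'],s['contact_force'])
print(toolmove(s,[.4926,.2274,.27],-15.7))
E
```

```text
4.7 [ 0.52386967 -0.09064732  0.15777895] 0.01550369201031707 58.835206031799316 [ 0.69834544 -0.33073677 -1.2191153 ]
(array([-0.0247, -0.6387, -0.2244]), array([-0.0002, -0.0009,  0.1663]))
```

View pics/w5.png

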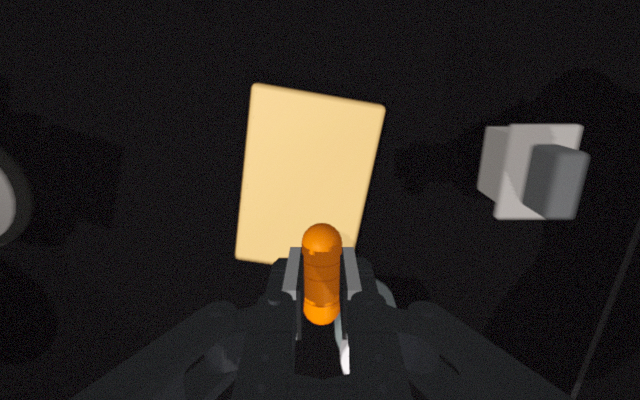

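The carrot is held centrally and aligned with the pads, at about (322,273). I move to above the chute.

Emit:
{"api": "servo_tool", "payload": {
  "turn": [
    [0, 0, 0.02],
    [0, 0, 0.04],
    [0, 0, 0.06],
    [0, 0, 0.08],
    [0, 0, 0.1]
  ],
  "linear": [
    [0, -0.06, -0.06],
    [0, -0.13, -0.12],
    [0, -0.2, -0.18],
    [-0.01, -0.27, -0.24],
    [-0.02, -0.34, -0.27]
  ],
  "grip": [1, 1, 1, 1, 1]
}}

```text
t: 5.25
ee_pos: [0.5038, 0.0798, 0.2935]
tool_rot: [-0.001, 0.997, -0.071, 0.002]
contact_force: [0.1, -0.6, 0.6]
grip_width: 0.0155
finger_force: 58.8
```

```bash
python3 - <<'E'
from h import *
s=r.state();print(s['t'],s['ee_pos'],toolmove(s,[.4926,.2274,.29],-15.7))
E
```

```text
5.25 [0.50379253 0.07983604 0.29354627] (array([-0.0642, -0.2889,  0.0073]), array([-0.001 , -0.0022,  0.0655]))
```

Emit:
{"api": "servo_tool", "payload": {
  "turn": [
    [0, -0.002, 0.02],
    [0, -0.002, 0.04],
    [0, -0.002, 0.065],
    [0, -0.002, 0.065],
    [0, -0.002, 0.065]
  ],
  "linear": [
    [-0.02, -0.07, 0],
    [-0.05, -0.14, 0],
    [-0.08, -0.22, 0],
    [-0.1, -0.29, 0],
    [-0.1, -0.29, 0]
  ],
  "grip": [1, 1, 1, 1, 1]
}}

```text
t: 5.75
ee_pos: [0.4732, 0.2339, 0.2908]
tool_rot: [-0.001, 0.991, -0.132, -0.002]
contact_force: [-0.2, -0.9, -0.5]
grip_width: 0.0156
finger_force: 58.9
```

```bash
cat > lip.py <<'E'
from h import *
s=r.state();p,d=r.capture('wrist');cv2.imwrite('pics/lip.png',p);print(s['t'],s['ee_pos'],s['grip_width'])
C=cam('wrist',s);H,S,V=cv2.split(cv2.cvtColor(p,cv2.COLOR_BGR2HSV))
# lip top: depth -> world height
v,u=np.mgrid[:400,:640];K,R,o=C
P=np.stack([(u-K[0,2])/K[0,0]*d,(v-K[1,2])/K[1,1]*d,d],-1)@R.T+o
m=(d>0)&(abs(P[...,2]-.2)<.006)&(S<90)&(V>100)
for b in blobs(m,800):
    print('lip',np.argwhere(b).mean(0)[::-1].round(),b.sum(),P[b].mean(0).round(4),rect(C,b,.2))
    cs,hi=cv2.findContours(b.astype(np.uint8),cv2.RETR_CCOMP,cv2.CHAIN_APPROX_NONE)
    for c,h in zip(cs,hi[0]):
        if h[3]>=0 and len(c)>80: print('hole',cv2.minAreaRect((onplane(C,c[:,0],.2)[:,:2]*1000).astype(np.float32)))
cv2.imwrite('pics/lipm.png',m*255)
E
python3 lip.py
```

```text
5.75 [0.47321214 0.233859   0.29079384] 0.015602469526065142
lip [319. 167.] 5990 [0.4961 0.2299 0.1995] [493.  230.6  84.   63.9 -15.6]
hole ((493.50927734375, 230.4053955078125), (41.30887222290039, 59.532222747802734), 73.85851287841797)[ WARN:0@2.973] global loadsave.cpp:1063 imwrite_ Unsupported depth image for selected encoder is fallbacked to CV_8U.
```

View pics/lip.png

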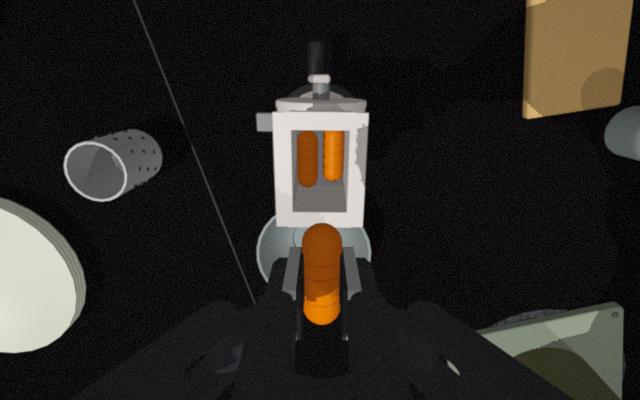

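The lip is cleanly seen at (319,167), with size as expected (84 x 64 mm), and both lower carrots lie in the chute at (307,158) and (333,156). I work out the carrot's offset in the tool and the move over the chute.

```bash
python3 - <<'E'
from h import *
s=r.state();p=cv2.imread('pics/lip.png');C=cam('wrist',s);H,S,V=cv2.split(cv2.cvtColor(p,cv2.COLOR_BGR2HSV))
b=max(blobs((H<=20)&(S>185)&(V>60)&(np.arange(400)[:,None]>215),300),key=np.sum)
zc=s['ee_pos'][2]+.007
uv=np.argwhere(b)[:,::-1];print(uv.min(0),uv.max(0))
P=onplane(C,[[321.5,uv[:,1].min()],[321.5,uv[:,1].max()]],zc);R=Rq(s['tool_rot']);print(((P-s['ee_pos'])@R*1000).round(1), rect(C,b,zc))
off=R@np.array([((P-s['ee_pos'])@R)[:,0].mean(),0,0]);print(off)
t=np.array([.4932,.2305,.204])-[off[0],off[1],0]
print(t,toolmove(s,t,-15.8))
E
```

```text
[302 224] [341 325]
[[ 24.2  -0.3  -7.1]
 [-28.8  -0.3  -6.9]] [471.9 232.1  53.   17.3 -15.9]
[-2.19057489e-03  6.00669214e-04  5.85638818e-06]
[0.49539057 0.22989933 0.204     ] (array([ 0.0423, -0.0089,  0.1738]), array([-0.0004,  0.0013,  0.0041]))
```

Emit:
{"api": "servo_tool", "payload": {
  "turn": [
    [0, 0.001, 0.004],
    [0, 0.001, 0.004],
    [0, 0.001, 0.004],
    [0, 0.001, 0.004],
    [0, 0.001, 0.004]
  ],
  "linear": [
    [0.042, -0.009, 0],
    [0.042, -0.009, 0.06],
    [0.042, -0.009, 0.11],
    [0.042, -0.009, 0.15],
    [0.042, -0.009, 0.15]
  ],
  "grip": [1, 1, 1, 1, 1]
}}

```text
t: 6.3
ee_pos: [0.4955, 0.2267, 0.2143]
tool_rot: [0.001, 0.99, -0.14, -0.001]
contact_force: [0.2, 0.4, -0.1]
grip_width: 0.0156
finger_force: 58.9
```

```bash
python3 - <<'E'
from h import *
s=r.state();print(s['t'],s['ee_pos'],toolmove(s,[.4954,.2299,.204],-15.8))
E
```

```text
6.3 [0.49551795 0.22665423 0.21434396] (array([-0.002 , -0.0062,  0.0207]), array([ 0.0009,  0.0012, -0.0023]))
```

Emit:
{"api": "servo_tool", "payload": {
  "turn": [
    [0, 0, -0.002],
    [0, 0, -0.002],
    [0, 0, -0.002],
    [0, 0, -0.002],
    [0, 0, -0.002]
  ],
  "linear": [
    [-0.002, -0.006, 0],
    [-0.002, -0.006, 0.01],
    [-0.002, -0.006, 0.02],
    [-0.002, -0.006, 0.02],
    [-0.002, -0.006, 0.02]
  ],
  "grip": [1, 1, 1, 1, 1]
}}

```text
t: 6.8
ee_pos: [0.496, 0.2309, 0.2059]
tool_rot: [-0.0, 0.991, -0.137, 0.0]
contact_force: [-0.7, 0.2, -0.5]
grip_width: 0.0156
finger_force: 58.9
```

```bash
python3 - <<'E'
from h import *
s=r.state();p,d=r.capture('wrist');cv2.imwrite('pics/pre.png',p);print(s['t'],s['ee_pos'],s['contact_force'],toolmove(s,[.4954,.2299,.204],-15.8))
E
```

```text
6.8 [0.49604583 0.23094168 0.20589126] [-0.67758602  0.21114495 -0.46499642] (array([-0.0007,  0.0024,  0.0038]), array([-0.0002,  0.    ,  0.0002]))
```

Emit:
{"api": "servo_tool", "payload": {
  "turn": [
    [0, 0, 0],
    [0, 0, 0],
    [0, 0, 0],
    [0, 0, 0],
    [0, 0, 0]
  ],
  "linear": [
    [0, 0.001, 0.002],
    [0, 0.001, 0.002],
    [0, 0.001, 0.002],
    [0, 0.001, 0.002],
    [0, 0.001, 0.002]
  ],
  "grip": [1, 0.6, 0.5, 0.5, 0.5]
}}

```text
t: 7.35
ee_pos: [0.4959, 0.2305, 0.2048]
tool_rot: [-0.0, 0.991, -0.137, -0.0]
contact_force: [-0.6, 0.5, 0.4]
grip_width: 0.0424
finger_force: 0.0
```

Emit:
{"api": "servo_tool", "payload": {
  "turn": [
    [0, 0, 0],
    [0, 0, 0],
    [0, 0, 0],
    [0, 0, 0],
    [0, 0, 0]
  ],
  "linear": [
    [0, 0, 0],
    [0, 0, -0.04],
    [0, 0, -0.1],
    [-0.02, 0, -0.16],
    [-0.04, 0, -0.18]
  ],
  "grip": [0.5, 0.4, 0.2, 0, 0]
}}

```text
t: 7.85
ee_pos: [0.477, 0.236, 0.2971]
tool_rot: [-0.001, 0.991, -0.137, 0.001]
contact_force: [0.3, -0.1, 0.3]
grip_width: 0.0858
finger_force: 0.0
```

```bash
python3 lip.py; python3 - <<'E'
from h import *
p=cv2.imread('pics/lip.png');cv2.imwrite('pics/lipc.png',cv2.resize(p[60:300,200:440],None,fx=2.4,fy=2.4))
s=r.state();print(s['contact_force'],toolmove(s,[.4932,.2305,.28],-15.8))
E
```

```text
7.85 [0.47695965 0.2360246  0.2971007 ] 0.08582510281275252
lip [323. 171.] 5698 [0.4951 0.23   0.1995] [492.8 230.7  83.3  63.9 -15.7]
hole ((493.5945129394531, 230.65611267089844), (40.874794006347656, 58.516563415527344), 74.30033874511719)
[-0.99650561  1.14362514  2.8513651 ] (array([0.0371, 0.0028, 0.0347]), array([-0.0016, -0.0007,  0.0007]))[ WARN:0@2.568] global loadsave.cpp:1063 imwrite_ Unsupported depth image for selected encoder is fallbacked to CV_8U.
```

View pics/lipc.png

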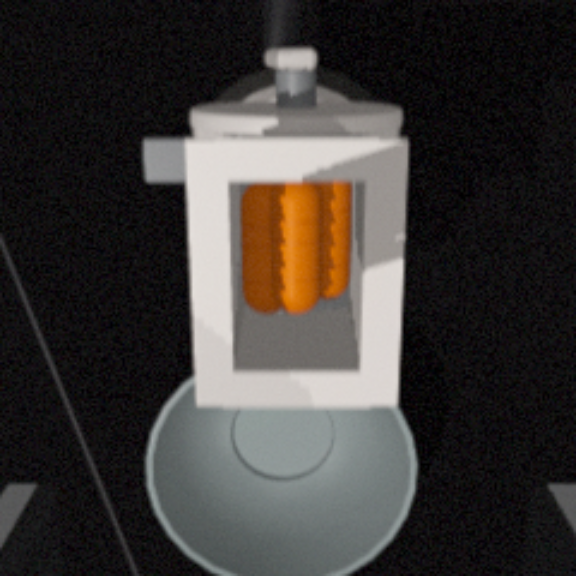

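The third carrot lies lengthwise in the groove between the two lower ones. Next comes the pusher.

```bash
python3 - <<'E'
from h import *
s=r.state();print(toolmove(s,[.535,-.247,.17],4))
E
```

```text
(array([0.376 , 0.9001, 0.2523]), array([-0.0015, -0.001 , -0.1721]))
```

Emit:
{"api": "servo_tool", "payload": {
  "turn": [
    [0, 0, -0.03],
    [0, 0, -0.06],
    [0, 0, -0.09],
    [0, 0, -0.12],
    [0, 0, -0.15]
  ],
  "linear": [
    [0.036, 0.09, 0],
    [0.072, 0.18, 0],
    [0.108, 0.27, 0],
    [0.144, 0.36, 0],
    [0.18, 0.45, 0]
  ],
  "grip": [0, 0, 0, 0, 0]
}}

```text
t: 8.4
ee_pos: [0.5018, -0.0069, 0.2939]
tool_rot: [-0.0, 1.0, 0.014, -0.0]
contact_force: [0.6, 0.1, 0.0]
grip_width: 0.0855
finger_force: 0.0
```

```bash
python3 - <<'E'
from h import *
s=r.state();print(s['t'],s['ee_pos'],toolmove(s,[.535,-.247,.17],4))
E
```

```text
8.4 [ 0.50182066 -0.00691895  0.29391314] (array([0.0532, 0.482 , 0.2475]), array([-0.0003,  0.0004, -0.0211]))
```

Emit:
{"api": "servo_tool", "payload": {
  "turn": [
    [0, 0, -0.02],
    [0, 0, -0.02],
    [0, 0, -0.02],
    [0, 0, -0.02],
    [0, 0, -0.02]
  ],
  "linear": [
    [0.01, 0.08, 0.03],
    [0.02, 0.16, 0.06],
    [0.03, 0.24, 0.09],
    [0.04, 0.32, 0.12],
    [0.05, 0.4, 0.15]
  ],
  "grip": [0, 0, 0, 0, 0]
}}

```text
t: 8.9
ee_pos: [0.5318, -0.2059, 0.218]
tool_rot: [-0.001, 0.999, 0.032, -0.0]
contact_force: [1.9, 0.1, -0.0]
grip_width: 0.0856
finger_force: 0.0
```

Emit:
{"api": "servo_tool", "payload": {
  "turn": [
    [0, 0, 0],
    [0, 0, 0],
    [0, 0, 0],
    [0, 0, 0],
    [0, 0, 0]
  ],
  "linear": [
    [0, 0.04, 0.05],
    [0, 0.08, 0.09],
    [0, 0.08, 0.09],
    [0, 0.08, 0.09],
    [0, 0.08, 0.09]
  ],
  "grip": [0, 0, 0, 0, 0]
}}

```text
t: 9.4
ee_pos: [0.535, -0.2434, 0.1749]
tool_rot: [-0.0, 0.999, 0.033, 0.0]
contact_force: [-0.0, 0.4, 0.8]
grip_width: 0.0852
finger_force: 0.0
```

```bash
cat > push.py <<'E'
from h import *
s=r.state();p,d=r.capture('wrist');cv2.imwrite('pics/push.png',p);print(s['t'],s['ee_pos'],s['contact_force'])
C=cam('wrist',s);v,u=np.mgrid[:400,:640];K,R,o=C
P=np.stack([(u-K[0,2])/K[0,0]*d,(v-K[1,2])/K[1,1]*d,d],-1)@R.T+o
near=(d>0)&(np.hypot(P[...,0]-.552,P[...,1]+.247)<.06)
for n,z in (('flange',.055),('rib',.087)):
    m=near&(abs(P[...,2]-z)<.006)
    for b in blobs(m,300): print(n,np.argwhere(b).mean(0)[::-1].round(),b.sum(),P[b].mean(0).round(4),rect(C,b,z))
E
python3 push.py
```

```text
9.4 [ 0.53497225 -0.24340814  0.17490191] [-0.00162441  0.43515715  0.84495744]
flange [328. 162.] 3627 [ 0.5559 -0.2472  0.0545] [ 550.6 -248.    70.9   49.5    3.6]
rib [330. 179.] 1745 [ 0.5518 -0.2479  0.0863] [ 551.3 -248.    45.3   19.4    3.6]
```

View pics/push.png

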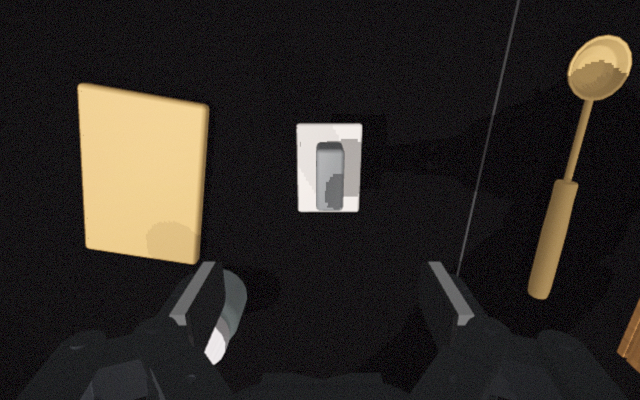

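Flange and rib agree: the pusher is at (0.551, -0.248), yaw 3.6°, seen at (329,168).

Emit:
{"api": "servo_tool", "payload": {
  "turn": [
    [0, 0, 0.002],
    [0, 0, 0.002],
    [0, 0, 0.002],
    [0, 0, 0.002],
    [0, 0, 0.002]
  ],
  "linear": [
    [0.031, 0.011, 0.01],
    [0.031, 0.011, 0.07],
    [0.031, 0.011, 0.12],
    [0.031, 0.011, 0.14],
    [0.031, 0.011, 0.14]
  ],
  "grip": [0, 0, 0, 0, 0]
}}

```text
t: 9.95
ee_pos: [0.5504, -0.2481, 0.1042]
tool_rot: [-0.001, 1.0, 0.031, -0.0]
contact_force: [0.3, -0.4, 0.7]
grip_width: 0.0853
finger_force: 0.0
```

```bash
python3 - <<'E'
from h import *
s=r.state();print(s['t'],s['ee_pos'],toolmove(s,[.551,-.248,.061],3.6))
E
```

```text
9.95 [ 0.550358   -0.24814689  0.10416692] (array([ 0.0014, -0.0001,  0.0863]), array([-0.0005,  0.0004, -0.0007]))
```

Emit:
{"api": "servo_tool", "payload": {
  "turn": [
    [0, 0, 0],
    [0, 0, 0],
    [0, 0, 0],
    [0, 0, 0],
    [0, 0, 0]
  ],
  "linear": [
    [0.001, 0, 0.04],
    [0.001, 0, 0.07],
    [0.001, 0, 0.085],
    [0.001, 0, 0.085],
    [0.001, 0, 0.085]
  ],
  "grip": [0, 0, 0, 0.5, 0.7]
}}

```text
t: 10.45
ee_pos: [0.5512, -0.2488, 0.0627]
tool_rot: [-0.0, 1.0, 0.03, 0.0]
contact_force: [-0.5, 0.2, -0.4]
grip_width: 0.0588
finger_force: 0.0
```

Emit:
{"api": "servo_tool", "payload": {
  "turn": [
    [0, 0, 0],
    [0, 0, 0],
    [0, 0, 0],
    [0, 0, 0],
    [0, 0, 0]
  ],
  "linear": [
    [0, 0, 0],
    [0, 0, 0],
    [0, 0, 0],
    [0, 0, 0],
    [0, 0, 0]
  ],
  "grip": [0.9, 1, 1, 1, 1]
}}

```text
t: 10.95
ee_pos: [0.5512, -0.2487, 0.0625]
tool_rot: [-0.0, 1.0, 0.03, 0.0]
contact_force: [-1.4, -0.2, 6.0]
grip_width: 0.019
finger_force: 58.6
```

```bash
python3 - <<'E'
from h import *
s=r.state();print(s['t'],s['ee_pos'],s['contact_force'],s['ft_torque'],s['grip_width'],s['finger_force'])
E
```

```text
10.95 [ 0.55116204 -0.24871676  0.06252998] [-1.44606148 -0.1983438   5.96442988] [ 0.0905864   0.17447377 -0.03560475] 0.019006310113200416 58.63737881183624
```

Emit:
{"api": "servo_tool", "payload": {
  "turn": [
    [0, 0, 0],
    [0, 0, 0],
    [0, 0, 0],
    [0, 0, 0],
    [0, 0, 0]
  ],
  "linear": [
    [0, 0, -0.06],
    [0, 0, -0.15],
    [0, 0, -0.25],
    [0, 0, -0.35],
    [0, 0, -0.45]
  ],
  "grip": [1, 1, 1, 1, 1]
}}

```text
t: 11.45
ee_pos: [0.5505, -0.2486, 0.2895]
tool_rot: [-0.0, 1.0, 0.03, 0.0]
contact_force: [0.8, -1.0, -0.6]
grip_width: 0.019
finger_force: 59.1
```

```bash
python3 - <<'E'
from h import *
s=r.state();print(s['t'],s['ee_pos'],s['contact_force'],s['grip_width'],toolmove(s,[.4935,.2305,.31],-15.7))
E
```

```text
11.45 [ 0.55052673 -0.24861162  0.289466  ] [ 0.84554986 -1.00287958 -0.58664087] 0.019035679799317383 (array([-0.0557, -0.9634, -0.0408]), array([-2.000e-04, -1.000e-04,  1.674e-01]))
```

Emit:
{"api": "servo_tool", "payload": {
  "turn": [
    [0, 0, 0.02],
    [0, 0, 0.04],
    [0, 0, 0.06],
    [0, 0, 0.08],
    [0, 0, 0.1]
  ],
  "linear": [
    [0, -0.06, -0.01],
    [0, -0.14, -0.02],
    [-0.01, -0.22, -0.03],
    [-0.01, -0.3, -0.04],
    [-0.02, -0.38, -0.04]
  ],
  "grip": [1, 1, 1, 1, 1]
}}

```text
t: 11.95
ee_pos: [0.5293, -0.0581, 0.3078]
tool_rot: [-0.0, 0.998, -0.07, 0.001]
contact_force: [0.6, 0.7, -1.5]
grip_width: 0.019
finger_force: 59.1
```

```bash
python3 - <<'E'
from h import *
s=r.state();print(s['t'],s['ee_pos'],s['grip_width'],toolmove(s,[.4935,.2305,.31],-15.7))
E
```

```text
11.95 [ 0.52934237 -0.05814752  0.30777912] 0.019009928857504646 (array([-0.152 , -0.5615, -0.0042]), array([-0.0004, -0.0005,  0.0666]))
```

Emit:
{"api": "servo_tool", "payload": {
  "turn": [
    [0, 0, 0.02],
    [0, 0, 0.04],
    [0, 0, 0.06],
    [0, 0, 0.066],
    [0, 0, 0.066]
  ],
  "linear": [
    [-0.02, -0.08, 0],
    [-0.04, -0.16, 0],
    [-0.06, -0.24, 0],
    [-0.08, -0.32, 0],
    [-0.1, -0.38, 0]
  ],
  "grip": [1, 1, 1, 1, 1]
}}

```text
t: 12.45
ee_pos: [0.5057, 0.138, 0.3073]
tool_rot: [-0.001, 0.991, -0.135, -0.0]
contact_force: [0.8, -0.7, -1.8]
grip_width: 0.0188
finger_force: 59.1
```

```bash
python3 - <<'E'
from h import *
s=r.state();print(s['t'],s['ee_pos'],s['grip_width'],toolmove(s,[.4935,.2305,.31],-15.7))
E
```

```text
12.45 [0.50568893 0.13795237 0.3072737 ] 0.018769761637891846 (array([-0.0729, -0.1719, -0.0052]), array([-0.0005,  0.0002,  0.0019]))
```

Emit:
{"api": "servo_tool", "payload": {
  "turn": [
    [0, 0, 0.002],
    [0, 0, 0.002],
    [0, 0, 0.002],
    [0, 0, 0.002],
    [0, 0, 0.002]
  ],
  "linear": [
    [-0.03, -0.07, 0],
    [-0.05, -0.13, 0],
    [-0.073, -0.172, 0],
    [-0.073, -0.172, 0],
    [-0.073, -0.172, 0]
  ],
  "grip": [1, 1, 1, 1, 1]
}}

```text
t: 12.95
ee_pos: [0.4941, 0.2279, 0.3073]
tool_rot: [-0.0, 0.991, -0.137, 0.0]
contact_force: [-0.3, -0.2, -1.3]
grip_width: 0.0187
finger_force: 59.0
```

```bash
cat > st.py <<'E'
from h import *
s=r.state();print(s['t'],s['ee_pos'],s['contact_force'].round(2) if hasattr(s['contact_force'],'round') else s['contact_force'],s['grip_width'],toolmove(s,[.4935,.2305,.2625],-15.7))
E
python3 st.py; python3 - <<'E'
from h import *
a,_=r.capture('wrist');b,d=r.capture('side')
m=np.zeros((480,800,3),np.uint8);m[:300,:480]=cv2.resize(a,(480,300))
c=b[170:330,240:400];m[:320,480:800]=cv2.resize(c,(320,320));cv2.imwrite('pics/over.png',m[:330])
E
```

```text
12.95 [0.49405605 0.22790377 0.30729425] [-0.3  -0.22 -1.26] 0.01867484158529155 (array([-0.0025, -0.0047,  0.0896]), array([-0.0001,  0.    , -0.0003]))
```

View pics/over.png

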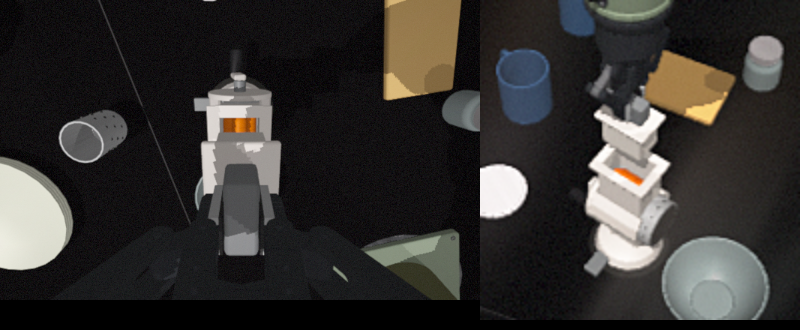

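The pusher hangs upright over the chute: the flange is at (241,165) in the left half, with the lip edge just ahead of it. I measure its offset from the chute in the full wrist frame.

```bash
cat > fl.py <<'E'
from h import *
s=r.state();p,d=r.capture('wrist')
C=cam('wrist',s);v,u=np.mgrid[:400,:640];K,R,o=C;S=cv2.cvtColor(p,cv2.COLOR_BGR2HSV)[...,1]
P=np.stack([(u-K[0,2])/K[0,0]*d,(v-K[1,2])/K[1,1]*d,d],-1)@R.T+o
T=Rq(s['tool_rot']);z=s['ee_pos'][2]
for n,zz in (('flange',z-.0075),('lip',.2),('rib',z+.0245)):
    m=(d>0)&(abs(P[...,2]-zz)<.005)&(np.hypot(P[...,0]-.4935,P[...,1]-.2305)<.06)&(S<70)
    bs=blobs(m,200)
    for b in bs:
        L=(onplane(C,np.argwhere(b)[:,::-1],zz)-[.4935,.2305,zz])@np.array([[np.cos(.274),np.sin(.274)],[-np.sin(.274),np.cos(.274)],[0,0]])
        lo,hi=np.percentile(L,[.5,99.5],axis=0);print(n,b.sum(),P[b][:,2].mean().round(4),'x',(lo[0]*1e3).round(1),(hi[0]*1e3).round(1),'y',(lo[1]*1e3).round(1),(hi[1]*1e3).round(1),rect(C,b,zz))
print('tcp in chute', (np.array(s['ee_pos'])-[.4935,.2305,.2])*1e3)
E
python3 fl.py
```

```text
flange 5233 0.2994 x 1.9 37.6 y -27.1 21.7 [511.2 222.8  49.2  36.9  74.2]
lip 2292 0.1995 x 6.3 41.6 y -31.9 31.7 [516.5 223.9  63.9  35.3  74.2]
rib 5505 0.3313 x -20.1 25.8 y -24.9 19.5 [495.7 227.2  43.7  43.5 -60.1]
tcp in chute [  0.8905655   -3.45611292 107.40721379]
```

Emit:
{"api": "servo_tool", "payload": {
  "turn": [
    [0, 0, 0],
    [0, 0, 0],
    [0, 0, 0],
    [0, 0, 0],
    [0, 0, 0]
  ],
  "linear": [
    [-0.0036, -0.0056, 0.01],
    [-0.0036, -0.0056, 0.03],
    [-0.0036, -0.0056, 0.05],
    [-0.0036, -0.0056, 0.07],
    [-0.0036, -0.0056, 0.07]
  ],
  "grip": [1, 1, 1, 1, 1]
}}

```text
t: 13.6
ee_pos: [0.4927, 0.2309, 0.2707]
tool_rot: [0.0, 0.991, -0.137, -0.001]
contact_force: [0.2, -0.5, -1.2]
grip_width: 0.0191
finger_force: 59.1
```

```bash
python3 st.py; python3 fl.py
```

```text
13.6 [0.49273718 0.23094482 0.27070687] [ 0.16 -0.5  -1.16] 0.019052531661559263 (array([0.0017, 0.0004, 0.0164]), array([ 0.0005,  0.0009, -0.0007]))
flange 5218 0.2626 x -0.8 35.0 y -23.8 25.0 [509.6 226.7  49.2  36.9  74.3]
lip 2686 0.1995 x 15.2 41.6 y -31.7 31.7 [520.8 222.8  63.9  26.4  74.2]
rib 5562 0.2946 x -22.7 23.2 y -21.6 22.8 [494.2 230.9  43.8  43.8  29. ]
tcp in chute [-0.76281967  0.44481514 70.70687132]
```

Emit:
{"api": "servo_tool", "payload": {
  "turn": [
    [0, 0, 0],
    [0, 0, 0],
    [0, 0, 0],
    [0, 0, 0],
    [0, 0, 0]
  ],
  "linear": [
    [0.002, 0.001, 0],
    [0.002, 0.001, 0.014],
    [0.002, 0.001, 0.026],
    [0.002, 0.001, 0.038],
    [0.002, 0.001, 0.05]
  ],
  "grip": [1, 1, 1, 1, 1]
}}

```text
t: 14.15
ee_pos: [0.4939, 0.2305, 0.2466]
tool_rot: [-0.0, 0.991, -0.137, -0.0]
contact_force: [-0.1, -0.2, -1.1]
grip_width: 0.0189
finger_force: 59.1
```

```bash
python3 st.py
```

```text
14.15 [0.49394148 0.23045142 0.24661339] [-0.11 -0.22 -1.07] 0.018894866733936387 (array([-0.0009,  0.0001, -0.0318]), array([-0.0002,  0.0002, -0.0006]))
```

Emit:
{"api": "servo_tool", "payload": {
  "turn": [
    [0, 0, 0],
    [0, 0, 0],
    [0, 0, 0],
    [0, 0, 0],
    [0, 0, 0]
  ],
  "linear": [
    [0, 0, 0.008],
    [0, 0, 0.015],
    [0, 0, 0.02],
    [0, 0, 0.024],
    [0, 0, 0.024]
  ],
  "grip": [1, 1, 1, 1, 1]
}}

```text
t: 14.65
ee_pos: [0.494, 0.2305, 0.2351]
tool_rot: [-0.0, 0.991, -0.137, -0.0]
contact_force: [0.3, -0.4, -1.1]
grip_width: 0.0189
finger_force: 59.1
```

Emit:
{"api": "servo_tool", "payload": {
  "turn": [
    [0, 0, 0],
    [0, 0, 0],
    [0, 0, 0],
    [0, 0, 0],
    [0, 0, 0]
  ],
  "linear": [
    [0, 0, 0.002],
    [0, 0, 0.004],
    [0, 0, 0.005],
    [0, 0, 0.006],
    [0, 0, 0.006]
  ],
  "grip": [1, 1, 1, 1, 1]
}}

```text
t: 15.15
ee_pos: [0.4941, 0.2305, 0.2323]
tool_rot: [-0.0, 0.991, -0.137, 0.0]
contact_force: [0.3, 1.0, -0.2]
grip_width: 0.0193
finger_force: 59.3
```

Contact is just beginning, at the expected depth.

Emit:
{"api": "servo_tool", "payload": {
  "turn": [
    [0, 0, 0],
    [0, 0, 0],
    [0, 0, 0],
    [0, 0, 0],
    [0, 0, 0]
  ],
  "linear": [
    [0, 0, 0.001],
    [0, 0, 0.002],
    [0, 0, 0.002],
    [0, 0, 0.002],
    [0, 0, 0.002]
  ],
  "grip": [1, 1, 1, 1, 1]
}}

```text
t: 15.65
ee_pos: [0.4943, 0.2306, 0.2319]
tool_rot: [-0.001, 0.991, -0.137, 0.0]
contact_force: [-1.6, -0.9, 12.9]
grip_width: 0.019
finger_force: 61.1
```

Emit:
{"api": "servo_tool", "payload": {
  "turn": [
    [0, 0, 0],
    [0, 0, 0],
    [0, 0, 0],
    [0, 0, 0],
    [0, 0, 0]
  ],
  "linear": [
    [0, 0, 0.0002],
    [0, 0, 0.0002],
    [0, 0, 0.0002],
    [0, 0, 0.0002],
    [0, 0, 0.0002]
  ],
  "grip": [1, 1, 1, 1, 1]
}}

```text
t: 16.15
ee_pos: [0.4943, 0.2306, 0.2319]
tool_rot: [-0.001, 0.991, -0.137, 0.0]
contact_force: [-2.2, -0.6, 13.8]
grip_width: 0.0189
finger_force: 61.2
```

```bash
python3 st.py; python3 fl.py
```

```text
16.15 [0.49430816 0.23057264 0.23192283] [-2.17 -0.64 13.83] 0.018912377856762492 (array([-0.0015,  0.0005, -0.0612]), array([-0.0008, -0.0004, -0.0006]))
flange 5225 0.2238 x 0.8 36.5 y -23.7 25.1 [511.1 226.3  49.2  36.9  74.3]
lip 3724 0.1995 x -16.8 41.9 y -31.8 31.9 [502.7 228.   64.6  63.8 -15.7]
rib 5586 0.2559 x -21.1 24.7 y -21.7 22.9 [495.6 230.5  43.8  43.6  29.1]
tcp in chute [ 0.80816161  0.07263582 31.92283171]
```

The foot is 30 mm below the mouth, resting on the top carrot. The pusher is held and pressing steadily at about 14 N, so I hand the job in.

```bash
python3 -c "
from rig import r
print(r.sign_off())"
```

```text
the job is handed in; nothing more can be done
None
```

The third carrot is lying in the groove, and the arm is holding the pusher in the chute, pressing the carrots with about 14 N. I handed the job in at about 16 s of the 58 s, with none of the other things touched.

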